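Meter one wooden ball out of the feed box

ROBOT

A 6-joint arm with a two-finger parallel gripper is mounted at the origin on the work surface. World frame = base frame: x ahead of the robot, y to its left, z up, the work surface at z = 0. Lengths are in m, angles in rad, forces in N, time in s.
With the tool pointing down it reaches from about 0.3 to 0.95 m from the base axis. Payload 3.1 kg.
Tool frame: the origin (TCP) lies between the finger pads; the fingertips stand 11 mm ahead of it and the grasp point (between the pads) lies 8 mm behind it; z points along the fingers, y is the line along which they close (so a half turn about z gives the same grasp; the last joint's range is limited). The gripper opens to 85 mm and grips with 20 to 120 N. Pads are 22 mm wide; open, the fingers measure 114 mm over their backs; the gripper's body (76 mm by 85 mm) begins 54 mm behind the grasp point. The pads swing forward as they close: fully open they stand 13 mm farther back than shut.
Start: joints at [1.263, 0.308, 1.634, -0, 1.2, -0.07], TCP at [0.147, 0.607, 0.242] pointing down, gripper open.
Joint ranges: [-3.06, 3.06], [-0.79, 1.96], [0.05, 2.63], [-1.19, 4.34], [0.05, 2.64], [-2.94, 2.94]. Speed limits (rad/s): [2.79, 2.79, 3.14, 3.14, 3.14, 3.14].

INTERFACE

Orientations are given as a unit quaternion [x, y, z, w].
In Python, from plant import manip, effector, solver, capture, camera_info gives the robot as it stands. Calls block until the motion is done:
- manip.goto(position, orientation): joint-space move of the TCP to a pose.
- manip.move_linear(position, vel=0.15, rotation=None, force_limit=None): straight line of the TCP; rotation=None keeps the orientation; vel is the mean speed in m/s. With force_limit (N) it stops when the force on the tool has changed by that much, and returns True; else False.
- manip.move_j(angles): joint-space move.
- effector.grip(opening, squeeze=None): finger opening in m; squeeze is the grip in N (None keeps the last); returns when the fingers have stopped.
- manip.sleep(seconds).
- solver.ik(position, orientation): joint angles nearest the present ones, or None.
- manip.sense(): the state.
- capture(name): name is "scene" or "top" or "wrist"; returns the picture (420x560x3 uint8, blue, green, red); there is no depth.
- camera_info(name): a dict with "camera_matrix" (3x3 intrinsics, pixels), "k1" (the pictures are not rectified: a ray, as slopes to the right and down, at radius r is drawn at 1 + k1 r^2 times it, then the intrinsics apply), "T" (4x4, takes a point from camera to world coordinates). Camera axes: x right, y down, z forward; pixel columns grow to the right and rows downward; lengths in m; the calibration is good to about 2 mm. A picture is of the moment at which its call begins: read the wrist's pose just before it. camera_info takes no time and is no camera call; for the wrist camera it gives the pose at the moment of the call.
A pose or a line that the arm cannot do raises manip.PlanningError and nothing moves.
- manip.sign_off(): hands the job in; it is judged then, once.
The state is a dict: "time": time; "joint_positions": joint angles; "joint_velocities": joint speeds; "effort": joint torques, N m; "eef_pos": TCP position; "tcp_rot": TCP orientation; "contact_force": force on the tool from outside, world axes, zero at the start; "ft_torque": the same for the moment, N m; "width": finger opening in m; "finger_force": force on a finger pad.
Only numpy, scipy, OpenCV 4.12 (cv2) and the standard library are available. Lean on these libraries where they do the work, as an engineer would, in place of code of your own. Each camera call takes 0.05 s, during which the arm holds its last target. There are 200 camera calls.

TASK

Two painted feed boxes stand on the toymaker's bench: one is filled with round wooden balls, the other with flat wooden wheels. On the box of balls, pull the slide gate out partway by its upright post so that just one ball, the one farthest from the post, drops and rolls into the tray, then push the gate fully shut again; the other balls must stay in the box.

Things in the scene. Friction and masses are not known exactly. Their poses are not given: they have to be found in the camera images.
- ball_gate (a joint): slide gate of the box of balls, in m: 0 fully shut (at a stop), growing as it is pulled out, to 0.140; starts 0 to 15 mm ajar. Slides level, about 2 N friction, stays where left. It floors three bays in a row along its travel, one ball in each, and uncovers the bay farthest from its post first: that ball drops at about 40 mm open, past 80 mm the middle one sags and jams the gate, so aim for about 60 mm.
- ball_gate_grip (a point): point on the axis of the gate's upright round dark post (22 mm dia, 45 mm tall), 25 mm above the gate plate, 20 mm below the post's top, 125 mm above the bench. z up; the gate opens along -x (level). Gate shut, the fixed open-topped box (170 x 58 mm, top 5 mm above this point) begins 50 mm along +x; its tray ends at 333 mm. A like box, holding flat wheels, stands beside it.
- ball_far_center (a point): centre of the plain wooden ball, 38 mm diameter, in the bay farthest from the post (191 mm along +x of the shut gate's post): the one to let out. It falls on a sloping chute that rolls it away from the post into the tray (58 mm wide, sides 50 mm high)
- ball_mid_center (a point): centre of a like 38 mm ball in the middle bay (bays 46 mm, dividers 10 mm): it must stay in the box, lying on the gate. A third ball lies in the bay nearest the post
There are look-alikes about, which are no part of the job. Leave any green, orange or purple look-alike of the part that bears ball_far_center alone.

How it is judged:
By the outcome, as a careful person would: the job done as asked, in the order asked, and still so for the second after the job is handed in, with the robot touching nothing.
It also fails if it takes over 35 s, if anything falls off the work surface, if the arm or the gripper's body presses on something with over 40 N, if the wrist force passes 120 N, or if a joint passes its speed limit or range.

## Working session

There is one attempt and no reset: what is moved stays moved. The work goes in short steps, each a Python script; the robot and the scene stay as the last script left them, time stands still between calls to the robot, and variables do not carry over. Pictures are saved under pics/ and viewed, at most 10 in all, crops included, and the job is handed in when it is done.

```bash
mkdir -p pics; ls
python3 - <<'E'
from plant import *
import cv2,numpy as np
s=capture("scene");t=capture("top")
cv2.imwrite("pics/s.png",s);cv2.imwrite("pics/t.png",t)
for n in("scene","top"):
    c=camera_info(n);print(n,np.round(c["camera_matrix"],1).tolist(),c["k1"],np.round(c["T"],3).tolist())
print(manip.sense()["time"],manip.sense()["tcp_rot"])
E
```

```text
pics
scene [[447.3, 0.0, 293.3], [0.0, 447.3, 209.8], [0.0, 0.0, 1.0]] -0.02628980646242941 [[0.605, 0.544, -0.582, 1.153], [0.796, -0.414, 0.441, -0.428], [-0.001, -0.73, -0.684, 0.681], [0.0, 0.0, 0.0, 1.0]]
top [[457.6, 0.0, 279.1], [0.0, 457.6, 209.4], [0.0, 0.0, 1.0]] -0.1112405158958749 [[-0.01, -0.998, 0.061, 0.623], [-0.999, 0.013, 0.034, -0.048], [-0.034, -0.06, -0.998, 0.955], [0.0, 0.0, 0.0, 1.0]]
0.1 [ 1.18608252e-01  9.92940554e-01 -1.04956709e-03 -1.94184477e-04]
```

View pics/s.png

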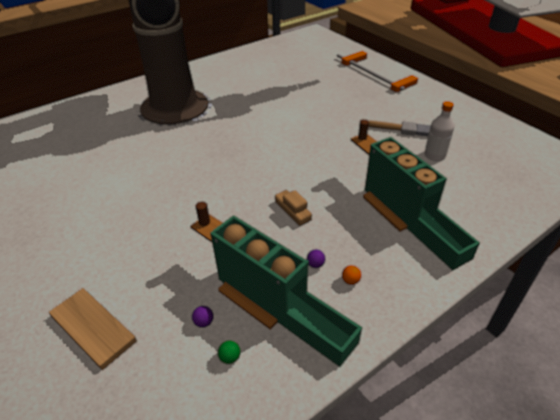

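View pics/t.png

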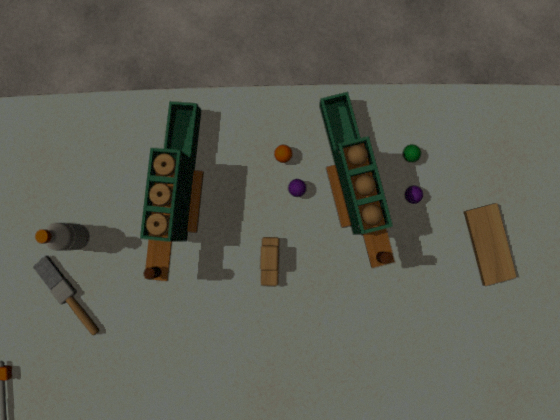

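Scene picture: the box of balls is at about (258,262) with its post at (202,213). The box of wheels is at (405,180) with its post at (363,130). In the top picture, the ball box has balls at (372,214), (365,184) and (357,154) and its post at (384,257). The wheel box is at (160,190) with its post at (152,272).

Possible confusions: the wheel-box post, top (152,272), and the loose balls, purple (297,187) and (414,194), orange (283,153), green (411,153). I choose the post at (384,257) and the far ball at (357,154).

```bash
cat > h.py <<'E'
from plant import *
import cv2,numpy as np
def ray(n,px,c=None):
    c=c or camera_info(n); K=np.array(c["camera_matrix"]);T=np.array(c["T"])
    d=np.array([(px[0]-K[0,2])/K[0,0],(px[1]-K[1,2])/K[1,1]]);u=d.copy()
    for _ in range(20): u=d/(1+c["k1"]*(u@u))
    return T[:3,3],T[:3,:3]@np.r_[u,1]
def onz(n,px,z,c=None):
    o,d=ray(n,px,c);return o+d*(z-o[2])/d[2]
E
python3 - <<'E'
from h import *
t=cv2.imread("pics/t.png");s=cv2.imread("pics/s.png")
a=cv2.resize(t[130:280,310:430],None,fx=4,fy=4,interpolation=cv2.INTER_CUBIC)[:600,:480]
b=cv2.resize(s[190:250,180:260],None,fx=4,fy=4,interpolation=cv2.INTER_CUBIC)
im=np.zeros((600,800,3),np.uint8);im[:,:480]=a;im[:240,480:]=b
cv2.imwrite("pics/c.png",np.clip(im*1.8,0,255).astype(np.uint8))
for p in[(372,214),(365,184),(357,154)]:print(onz("top",p,.119))
for p in[(235,233),(258,250),(284,267)]:print(onz("scene",p,.119))
print(onz("top",(384,257),.135), onz("scene",(202,208),.145))
E
```

```text
[ 0.66347292 -0.18948431  0.119     ]
[ 0.71867754 -0.17793156  0.119     ]
[ 0.77447033 -0.16458856  0.119     ]
[ 0.66031209 -0.18179646  0.119     ]
[ 0.71745527 -0.17197655  0.119     ]
[ 0.77345426 -0.1590157   0.119     ]
[ 0.58565816 -0.20670664  0.135     ] [ 0.59566933 -0.20721948  0.145     ]
```

View pics/c.png

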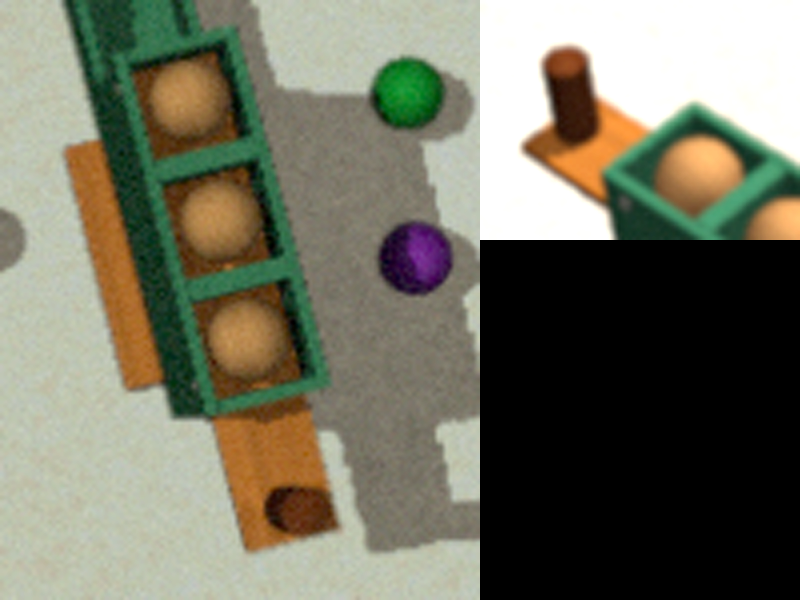

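The crop confirms plain wooden balls in the chosen box. Its post top is at about (388,257) in the top view and (202,205) in the scene view.

```bash
cat >> h.py <<'E'
from scipy.spatial.transform import Rotation as R
def quat(a,flip):  # tool z down, tool x along +-travel
    x=np.array([np.cos(a),np.sin(a),0])*(-1 if flip else 1);z=np.array([0,0,-1.])
    return R.from_matrix(np.c_[x,np.cross(z,x),z]).as_quat()
E
python3 - <<'E'
from h import *
print(onz("top",(388,257),.145), onz("scene",(201.75,205.5),.145))
q=manip.sense()["joint_positions"]
p=[.588,-.212,.27]
c=[]
for f in(0,1):
    j=solver.ik(p,quat(np.radians(12.2),f));print(f,j)
    if j is not None:c.append((abs(j[5]),f))
f=min(c)[1];print(f)
manip.goto(p,quat(np.radians(12.2),f))
cv2.imwrite("pics/w.png",capture("wrist"))
c=camera_info("wrist");print(np.round(c["camera_matrix"],1).tolist(),c["k1"],np.round(c["T"],4).tolist())
print(manip.sense()["time"],manip.sense()["eef_pos"])
E
```

```text
[ 0.58601015 -0.21185347  0.145     ] [ 0.58962404 -0.2044071   0.145     ]
0 [-4.15687966e-01  2.84802208e-01  1.60646616e+00 -4.44089210e-16
  1.25032428e+00  9.42178192e-01]
1 [-4.15687966e-01  2.84802208e-01  1.60646616e+00 -4.44089210e-16
  1.25032428e+00 -2.19941446e+00]
0
[[346.4, 0.0, 281.3], [0.0, 346.4, 206.7], [0.0, 0.0, 1.0]] -0.07399500220393211 [[0.2135, -0.9397, -0.267, 0.6564], [-0.9769, -0.2057, -0.0574, -0.1974], [-0.001, 0.2731, -0.962, 0.4024], [0.0, 0.0, 0.0, 1.0]]
3.4 [ 0.58825221 -0.21119694  0.26998814]
```

View pics/w.png

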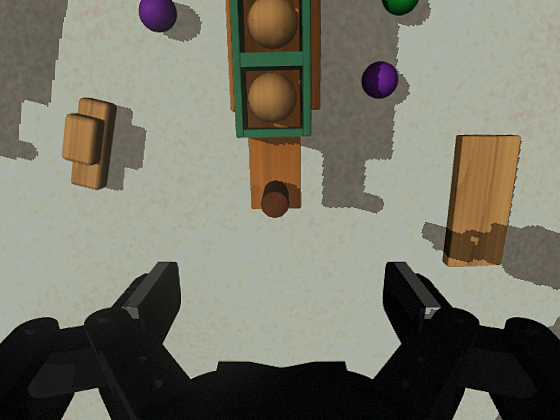

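The wrist view shows the post's top disc at (275,203), the near ball at (272,97) and the middle ball at (273,22).

Run:
```python
from h import *
P=onz("wrist",(275,203),.145);a=onz("wrist",(272,97),.119);b=onz("wrist",(273,22),.119)
l=[onz("wrist",p,.13) for p in((241,136),(310,136),(240,20),(304,20))]
print(P,a,b,l)
for u,v in((a,b),(P,b),(l[0],l[2]),(l[1],l[3])): print(np.degrees(np.arctan2(v[1]-u[1],v[0]-u[0])),np.linalg.norm((v-u)[:2]))
```

```text
[ 0.58681382 -0.20735309  0.145     ] [ 0.66371862 -0.18800257  0.119     ] [ 0.71765815 -0.1772958   0.119     ] [array([ 0.62980925, -0.17090417,  0.13      ]), array([ 0.6412134 , -0.22318859,  0.13      ]), array([ 0.71165232, -0.15441627,  0.13      ]), array([ 0.72143264, -0.1996859 ,  0.13      ])]
11.227029718522635 0.054991884581133306
12.937412631669694 0.13425229608499617
11.390210484713252 0.08348735414584388
16.3295635484736 0.08359128121223425
```

Run:
```python
from h import *
a=np.radians(12.3);u=np.array([np.cos(a),np.sin(a),0]);q=quat(a,0)
P=np.array([.587,-.208,.122])
manip.goto(P+[0,0,.06],q)
print("hit",manip.move_linear(P,vel=.1,force_limit=12))
effector.grip(0.01,40)
s=manip.sense();print(s["width"],s["finger_force"],s["eef_pos"],s["contact_force"],s["time"])
if s["width"]<.015 or s["width"]>.03: raise SystemExit("no grasp")
p0=s["eef_pos"];np.save("p0.npy",p0)
print("stop",manip.move_linear(P-.059*u,vel=.06,force_limit=25))
manip.sleep(1)
s=manip.sense();print(s["width"],(s["eef_pos"]-P)@u,s["contact_force"],s["time"])
cv2.imwrite("pics/s2.png",capture("scene"));cv2.imwrite("pics/t2.png",capture("top"))
im=np.hstack([cv2.imread("pics/s2.png")[160:380,160:400],cv2.imread("pics/t2.png")[80:300,300:440]])
cv2.imwrite("pics/m2.png",cv2.resize(im,None,fx=2,fy=2))
```

```text
hit False
0.020770465726637315 39.337114691734314 [ 0.58669056 -0.20602793  0.12263128] [-1.69100092  5.0793825   3.94210028] 5.1917
stop False
0.020721049505338932 -0.05937319952334629 [-0.82300954  4.68688732  5.52697161] 7.325
```

View pics/m2.png

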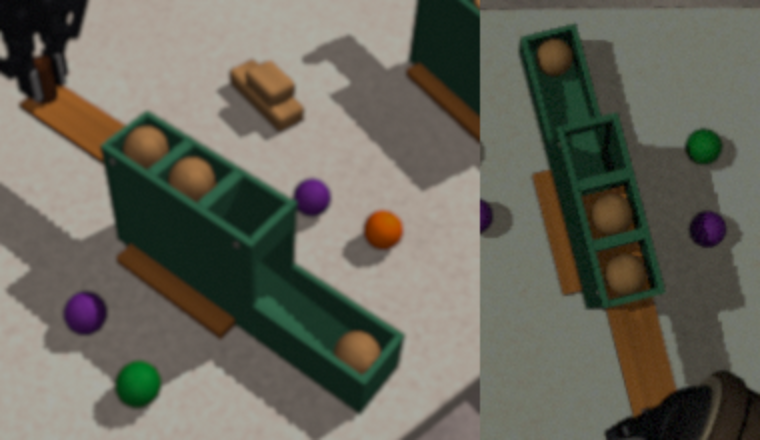

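The far ball has rolled to the tray's end, at (357,350) in the left half of the picture, and the other two are still in their bays. Next I push the gate shut.

Run:
```python
from h import *
a=np.radians(12.3);u=np.array([np.cos(a),np.sin(a),0])
s=manip.sense();p=s["eef_pos"]; P=np.array([.587,-.208,.122])
print("stop",manip.move_linear(P-.008*u,vel=.06,force_limit=30))
print("stop",manip.move_linear(P+.02*u,vel=.03,force_limit=15))
s=manip.sense();print((s["eef_pos"]-P)@u,s["contact_force"],s["time"],s["width"])
effector.grip(.06)
s=manip.sense();e=s["eef_pos"];print((e-P)@u,s["contact_force"],s["time"])
manip.move_linear(e+[0,0,.15],vel=.12)
cv2.imwrite("pics/w3.png",capture("wrist"));cv2.imwrite("pics/t3.png",capture("scene"))
cv2.imwrite("pics/m3.png",np.hstack([cv2.imread("pics/w3.png")[:300,100:460],cv2.imread("pics/t3.png")[100:400,150:400]]))
print(manip.sense()["time"])
```

```text
stop False
stop True
0.0005976523902092578 [-3.04329411 -1.05734838  4.37083683] 8.9667 0.02079813623852054
0.0006998992004347638 [ 0.16501164 -0.34902941 -0.934624  ] 9.425
10.925
```

View pics/m3.png

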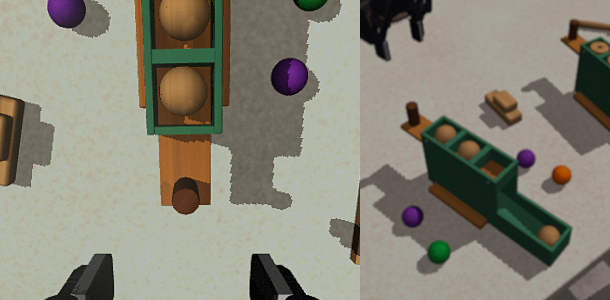

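The gate looks shut, but the reading after the stop was low. I'll push once more, harder, to confirm it is at the stop.

Run:
```python
from h import *
a=np.radians(12.3);u=np.array([np.cos(a),np.sin(a),0])
P=np.array([.587,-.208,.122])
manip.move_linear(P+.0007*u,vel=.12,force_limit=12)
effector.grip(.01,40)
s=manip.sense();print((s["eef_pos"]-P)@u,s["contact_force"])
print("stop",manip.move_linear(P+.02*u,vel=.02,force_limit=25))
s=manip.sense();print((s["eef_pos"]-P)@u,s["contact_force"]@u,s["width"])
manip.sleep(.2);s=manip.sense();print((s["eef_pos"]-P)@u,s["contact_force"]@u)
effector.grip(.06)
s=manip.sense();e=s["eef_pos"];print((e-P)@u,s["contact_force"],s["time"])
manip.move_linear(e+[0,0,.15],vel=.12)
cv2.imwrite("pics/w4.png",capture("wrist"));cv2.imwrite("pics/t4.png",capture("scene"))
cv2.imwrite("pics/m4.png",np.hstack([cv2.imread("pics/w4.png")[:300,100:460],cv2.imread("pics/t4.png")[100:400,150:400]]))
print(manip.sense()["time"])
```

```text
0.0010209062283304013 [-1.13992013  5.88060361  5.38676878]
stop True
0.0009932525317241324 -1.4782975960170184 0.02085596296365383
0.00099963422275872 -1.1184158978165795
0.0002509715051019027 [-0.26007869  0.63494595  0.2799673 ] 13.95
15.45
```

View pics/m4.png

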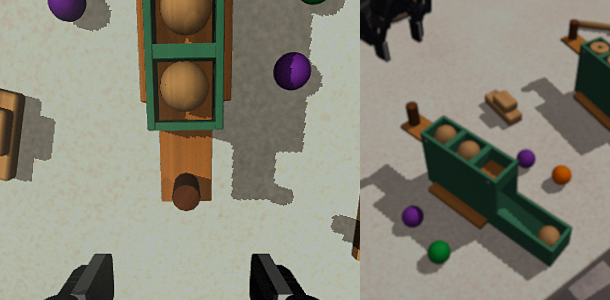

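The second push stopped at the same place under 25 N, so the gate is at its stop. One ball is in the tray and the other two are in their bays.

```bash
python3 -c "
from plant import *
print(manip.sign_off())"
```

```text
the job is handed in; nothing more can be done
None
```

The job is handed in: the far ball is in the tray, the other two balls are still in the box, and the gate is pushed shut against its stop, at about 15.5 s on the robot's clock.

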